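# Move the push-to-turn dosing selector to its next position

### The job

On the packing counter stand two cleaning-concentrate dosing heads: one has a selector with a bar-shaped handle, the other a round dial. Push the bar-handled selector in, turn it one position clockwise (from the one-dot mark to the two-dot mark) while it is pushed in, then let go so that it springs back up and locks there. Leave the round dial as it is set.

Things in the scene. Friction and masses are not known exactly. Their poses are not given: they have to be found in the camera images.
- selector (a joint): Angle of the bar-handled selector, rad, clockwise from above: pointer at the one-dot mark at 0, two dots at 1.047, three dots at 2.094. Locked within 0.21 rad of a mark unless pushed in; starts within 0.12 of 0. Pushed in it turns from -0.21 to 2.30 with light friction (0.04 N m). Let go within 0.2 of a mark it springs up and locks; let go elsewhere it stays down about 6 mm.
- selector_push (a joint): How far the selector is pushed straight down into its head, m: 0 up and locked, free to turn beyond 0.006 (0.008 to 0.010 is a good depth for turning), 0.012 bottom stop. A spring pushes it back up: 5 N at the top, 11 N at the bottom. The head is a white box with an aluminium top, 140 x 140 x 70 mm high, fixed; 1, 2 and 3 steel dots lie on its top 46 mm from the axis.
- selector_grip (a point): On the selector's vertical axis in its black bar handle, 13 mm below the bar's top, 37 mm above the head's top face when up; moves with the selector. z up, x along the bar to the pointer end (white line). Bar 52 mm long (x), 16 thick (y), 36 tall, on a round skirt 54 mm across whose top is 23 mm below this point.
- dial_mark (a point): Bystander: white line near the edge on top of the round fluted black dial (54 mm across, 42 mm high, no bar), 20 mm out from its axis; it stands on another head of the same shape and size and turns easily if touched. x points outwards from its axis. Its start angle varies; leave it as it is.
Things that resemble listed ones, but are neither listed nor needed, are in the scene too. Leave any green look-alike of the part that bears selector alone.

How it is judged (in metres and radians):
On the way, in this order (a step that is already met when the one before it is completed fails the run):
1. the selector is pushed in at its first position (value of joint selector_push above 0.0055 m and value of joint selector below 0.4 rad), for 0.05 s.
2. the selector is turned to the second position while pushed in (value of joint selector_push above 0.004 m and value of joint selector above 0.79 rad), for 0.05 s.
At the end, for the whole second after the job is handed in: The selector points at the two-dot mark (0.80 to 1.29 rad, about 14 degrees either way), has sprung back up (pushed in less than 3 mm) and is at rest (value of joint selector between 0.8 and 1.29 rad and value of joint selector_push below 0.003 m and velocity of joint selector between -0.1 and 0.1 rad/s); the robot touches nothing.
It fails at once if the round dial was turned (its mark moved more than 10 mm) (distance of dial_mark from where it was at the start of the episode above 0.01 m).
It fails at once if the selector was forced round without being pushed in (value of joint selector_push below 0.003 m and value of joint selector between 0.36 and 0.74 rad).
It also fails if it takes over 32 s, if anything falls off the work surface, if the arm or the gripper's body presses on something with over 40 N, if the wrist force passes 120 N, or if a joint passes its speed limit or range.

### The arm

A 6-joint arm with a two-finger parallel gripper is mounted at the origin on the work surface. World frame = base frame: x ahead of the robot, y to its left, z up, the work surface at z = 0. Lengths are in m, angles in degrees, forces in N, time in s.
With the tool pointing down it reaches from about 0.4 to 0.825 m from the base axis. Payload 7 kg.
Tool frame: the origin (TCP) lies on the centre line of the jaws, within the pads' length; the fingertips stand 11 mm ahead of it and the grasp point (between the pads) lies 8 mm behind it; z points along the fingers, y is the direction in which the jaws open and shut (so a half turn about z gives the same grasp; the last joint's range is limited). The gripper opens to 88 mm and grips with 3 to 60 N. Pads are 19 mm wide; open, the fingers measure 130 mm over their backs; the gripper's body (78 mm by 193 mm) begins 47 mm behind the grasp point.
Start: joints at [86.981, 20.546, 0.682, 0, -70.136, -16.507], TCP at [0.226, 0.636, 0.238] pointing down, gripper open.
Joint ranges: [-176.03, 176.03], [-82.01, 121.73], [-58.28, 71.71], [-173.87, 95.51], [-174.79, -0.11], [-173.66, 173.66]. Speed limits (degrees/s): [136.94, 136.94, 172.46, 180, 180, 180].

### API

Orientations are given as [roll, pitch, yaw] about the fixed x, y, z axes, in that order (R = Rz(yaw) Ry(pitch) Rx(roll)).
In Python, from plant import ctrl, cams, order gives the robot as it stands.
- The arm moves only by the tool jog_arm, never from a script. Its argument "motion" is a list of rows, each an object with "offset": the shift along the tool's x, y, z in mm, a list of three; "roll": the turn about the tool's z in rad; "hand": the finger opening in mm, from 0 to 87.6. A call has 1 to 20 rows; each row is the pose to reach, as a shift and turn from the pose commanded when the call began, along the tool's axes at that moment; what a row does not reach only later rows make up. A row lasts 1/12 s, in which the tool goes at most 41.7 mm and 7.16 degrees, less where a joint would pass 70% of its speed; a pose out of reach is approached as far as the arm can. A call with a gripper value outside its range is refused whole. The fingers move at their own pace and stop on an object; the grip force is fixed at half the most. Time passes only in rows, so rows that repeat a pose let the fingers close. It gives the time, the measured TCP pose, the force and the opening at its end, in the units of the state.
- ctrl.get_obs(): the state, without advancing time (a new reading comes with each control period).
- cams.snapshot(name): name is "side" or "top"; returns a dict with "img" (420x560x3 uint8, red, green, blue), "K" (3x3 intrinsics, pixels), "cam_to_world" (4x4, takes a point from camera to world coordinates). Camera axes: x right, y down, z forward; pixel columns grow to the right and rows downward; lengths in m; the calibration is good to about 2 mm. A picture is of the moment at which its call begins. There is no depth.
- order.close_job(): hands the job in, once; it reports no verdict.
The state is a dict: "clock": time; "joint_pos": joint angles; "qvel": joint speeds; "tau": joint torques, N m; "tool_pos": TCP position; "orientation": TCP orientation; "force": force on the tool from outside, world axes, zero at the start; "moment": the same for the moment, N m; "opening": finger opening in m.
Only numpy, scipy, OpenCV 4.12 (cv2) and the standard library are available. Lean on these libraries where they do the work, as an engineer would, in place of code of your own. Each camera call takes 0.05 s, during which the arm holds its last target. There are 200 camera calls.

## Working session

There is one attempt and no reset: what is moved stays moved. The work goes in short steps, Python scripts to look and compute and a tool call to move; the robot and the scene stay as the last step left them, time stands still between calls to the robot, and variables do not carry over. Pictures are saved under pics/ and viewed, about 8 in all and at most 12, crops included, and the job is handed in when it is done.

Besides the shell and the picture viewer there is one more tool, called as name([rows], argument=value, ...), one row to a line, values as JSON. jog_arm: Moves the arm, as the interface text tells. Its arguments: {"type":"object","properties":{"motion":{"type":"array"}},"required":["motion"]}

```bash
mkdir -p pics; cat > h.py <<'E'
import numpy as np,cv2
from plant import ctrl,cams,order
def snap(n,f=None,crop=None,s=1):
    d=cams.snapshot(n); im=d["img"][:,:,::-1]
    np.savez(f"cal_{n}.npz",K=d["K"],T=d["cam_to_world"])
    cv2.imwrite(f"pics/raw_{n}.png",im)
    if f: out(im,f,crop,s)
    return im
def out(im,f,crop=None,s=1):
    if crop: im=im[crop[1]:crop[3],crop[0]:crop[2]]
    cv2.imwrite("pics/"+f,cv2.resize(im,None,fx=s,fy=s,interpolation=cv2.INTER_CUBIC))
def pt(n,u,v,z):
    c=np.load(f"cal_{n}.npz");d=c["T"][:3,:3]@np.linalg.inv(c["K"])@[u,v,1];o=c["T"][:3,3]
    return o+d*(z-o[2])/d[2]
def proj(n,p):
    c=np.load(f"cal_{n}.npz");q=c["K"]@(c["T"][:3,:3].T@(np.array(p)-c["T"][:3,3]));return q[:2]/q[2]
E
python3 - <<'E'
from h import *
snap("top","t0.png");snap("side","s0.png")
for n in("top","side"):print(np.load(f"cal_{n}.npz")["T"].round(3))
print(ctrl.get_obs())
E
```

```text
[[-0.008 -0.997  0.072  0.441]
 [-1.     0.008  0.003 -0.058]
 [-0.003 -0.072 -0.997  0.931]
 [ 0.     0.     0.     1.   ]]
[[-0.914 -0.252  0.319  0.263]
 [-0.407  0.563 -0.719  0.557]
 [ 0.002 -0.787 -0.617  0.615]
 [ 0.     0.     0.     1.   ]]
{'clock': 0.1, 'joint_pos': array([ 8.69807459e+01,  2.05877936e+01,  6.37255429e-01, -1.86000324e-02,
       -7.01337907e+01, -1.65062623e+01]), 'qvel': array([ 0.10682331, -0.11271399,  0.14540017,  0.06348362,  0.10039564,
        0.05062183]), 'tau': array([-3.01756700e-03, -5.84163809e+01,  2.93750328e+01,  7.01558501e+00,
        1.01429070e-02, -6.05282617e-05]), 'tool_pos': array([0.22548794, 0.63577044, 0.23669498]), 'orientation': array([ 1.79914178e+02, -7.19653559e-03, -1.95318447e+01]), 'force': array([-0.06068774,  1.07496625,  0.35352198]), 'moment': array([-0.01776345, -0.01043008,  0.00902877]), 'opening': 0.0877427353136824}
```

View pics/t0.png

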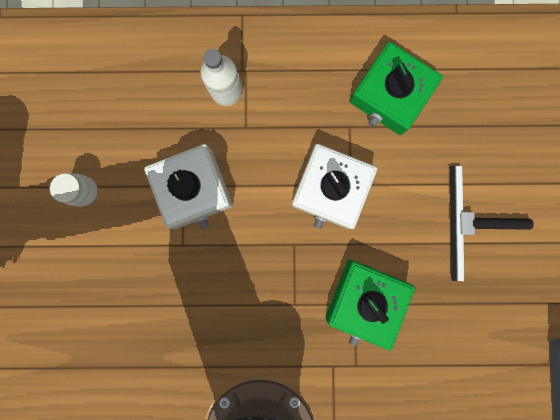

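View pics/s0.png

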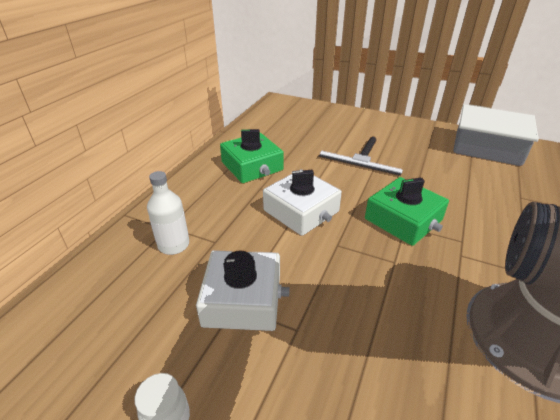

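Candidates in the top view: a white head with a bar handle at (335,185), green look-alikes at (400,82) and (372,305), and the round dial at (184,185). I choose the white head with the bar and check it in a close crop.

```bash
python3 - <<'E'
from h import *
a=cv2.imread("pics/raw_top.png")[135:235,285:385];b=cv2.imread("pics/raw_side.png")[160:230,260:345]
a=cv2.resize(a,(600,600),interpolation=3);cv2.imwrite("pics/c1.png",a)
E
```

```text
(no output)
```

View pics/c1.png

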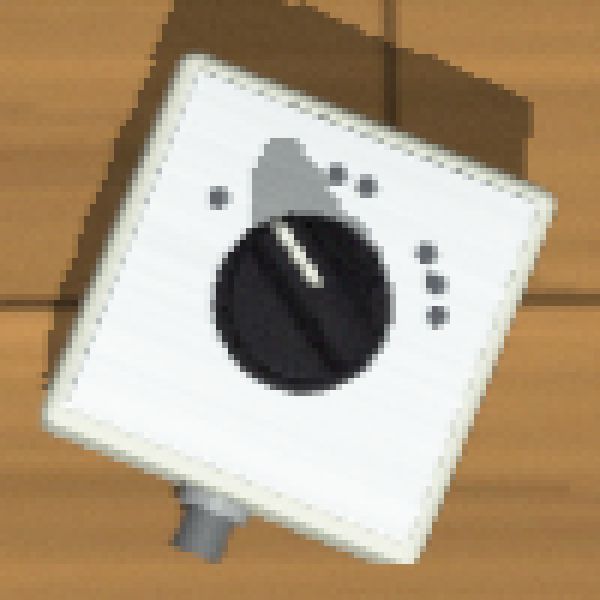

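The crop shows the bar-handled selector: skirt centre at crop (303,303), white line from (280,228) to (320,283), the one-dot mark at (218,197), two dots at (352,180), three at (433,284).

```bash
python3 - <<'E'
from h import *
P=lambda u,v,z:pt("top",285+(u+.5)/6-.5,135+(v+.5)/6-.5,z)
c=P(303,303,.084);print("axis",c)
for n,u,v in(("1",218,197),("2",352,180),("3",433,284)):
    p=P(u,v,.07)-c;print(n,np.hypot(*p[:2]),np.degrees(np.arctan2(p[1],p[0])))
a,b=P(280,228,.12),P(320,283,.12);d=a-b
print(a-c,b-c,"bar yaw",np.degrees(np.arctan2(d[1],d[0])))
print("corners centre",(P(195,57,.07)+P(553,200,.07)+P(412,560,.07)+P(50,418,.07))/4)
d=pt("top",184,185,.112);print("dial",d)
o=ctrl.get_obs();print(o["tool_pos"],o["orientation"])
E
```

```text
axis [ 0.52654336 -0.15825663  0.084     ]
1 0.046654110782750606 35.13913126064511
2 0.047653928581604936 -23.70507917073387
3 0.04679601334496231 -80.70220855919064
[0.02073979 0.01127379 0.036     ] [ 0.00280071 -0.00131471  0.036     ] bar yaw 35.05872734013907
corners centre [ 0.52634824 -0.15970095  0.07      ]
dial [0.52636102 0.13990289 0.112     ]
[0.22548794 0.63577044 0.23669498] [ 1.79914178e+02 -7.19653559e-03 -1.95318447e+01]
```

jog_arm([
  {"offset":[40,45,-20],"roll":0.11,"hand":87},
  {"offset":[80,95,-40],"roll":0.22,"hand":87},
  {"offset":[110,130,-40],"roll":0.33,"hand":87},
  {"offset":[137,162,-40],"roll":0.44,"hand":87},
  {"offset":[165,195,-40],"roll":0.55,"hand":87},
  {"offset":[192,227,-40],"roll":0.66,"hand":87},
  {"offset":[220,260,-40],"roll":0.77,"hand":87},
  {"offset":[247,292,-40],"roll":0.88,"hand":87},
  {"offset":[275,325,-40],"roll":0.99,"hand":87},
  {"offset":[302,357,-40],"roll":1.1,"hand":87},
  {"offset":[330,389,-40],"roll":1.21,"hand":87},
  {"offset":[357,422,-40],"roll":1.32,"hand":87},
  {"offset":[385,454,-40],"roll":1.43,"hand":87},
  {"offset":[412,487,-40],"roll":1.54,"hand":87},
  {"offset":[440,519,-40],"roll":1.65,"hand":87},
  {"offset":[467,552,-40],"roll":1.76,"hand":87},
  {"offset":[495,584,-40],"roll":1.87,"hand":87},
  {"offset":[520,614,-20],"roll":1.98,"hand":87},
  {"offset":[540,637,0],"roll":2.09,"hand":87},
  {"offset":[549,649,0],"roll":2.19,"hand":87},
])

```text
clock: 1.77
tool_pos: [0.5172, -0.1365, 0.244]
orientation: [180.0, 0.0, -145.3]
force: [0.4, 0.5, -0.1]
opening: 0.0871
```

jog_arm([
  {"offset":[0,0,25],"roll":0,"hand":87},
  {"offset":[0,0,55],"roll":0,"hand":87},
  {"offset":[0,0,80],"roll":0,"hand":87},
  {"offset":[0,0,80],"roll":0,"hand":87},
  {"offset":[0,0,80],"roll":0,"hand":87},
  {"offset":[0,0,80],"roll":0,"hand":87},
])

```text
clock: 2.27
tool_pos: [0.518, -0.1344, 0.1661]
orientation: [-179.9, 0.0, -145.0]
force: [0.6, 1.1, 1.0]
opening: 0.087
```

```bash
python3 - <<'E'
from h import *
im=snap("side");out(im,"s1.png",(230,80,400,240),4.5)
o=ctrl.get_obs();print(o["tool_pos"],o["orientation"],o["joint_pos"],o["force"])
E
```

```text
[ 0.51829769 -0.13429555  0.16656924] [-1.79901597e+02  1.12099777e-01 -1.44955703e+02] [ 6.48912555e+00  1.07758832e+01 -2.27855821e+01  3.94868354e-02
 -5.62930405e+01 -6.14667966e+01] [ 0.39200053 -0.490098    0.580888  ]
```

View pics/s1.png

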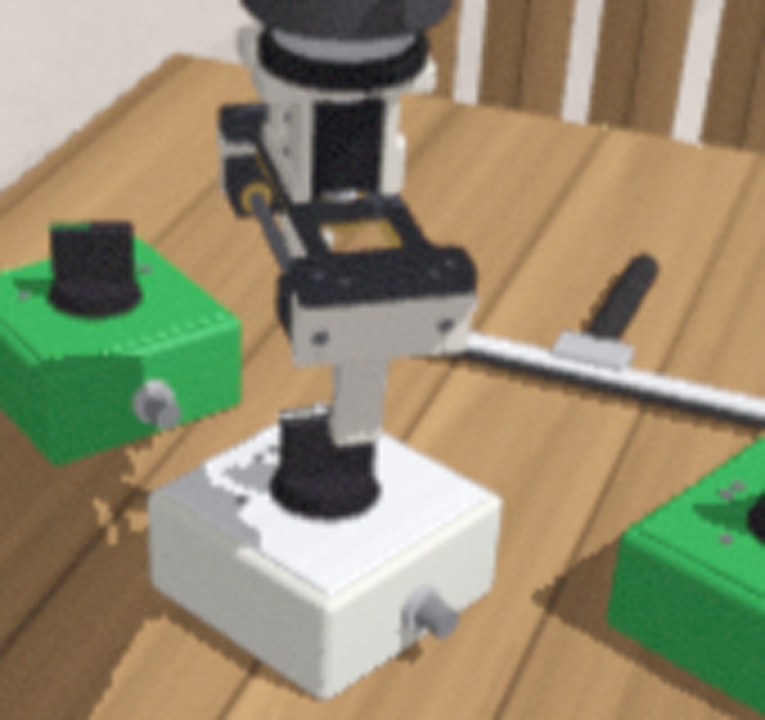

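Side view: the jaws (visible finger at crop (355,400)) stand a bit right of the bar at (327,440), with the skirt at about (326,487). I check the axis against that skirt pixel, then shift.

jog_arm([
  {"offset":[3,-10,0],"roll":0,"hand":87},
  {"offset":[7,-24,0],"roll":0,"hand":87},
  {"offset":[7,-24,0],"roll":0,"hand":87},
  {"offset":[7,-24,0],"roll":0,"hand":87},
  {"offset":[7,-24,0],"roll":0,"hand":87},
])

```text
clock: 2.73
tool_pos: [0.5254, -0.1581, 0.1654]
orientation: [-180.0, 0.1, -145.0]
force: [0.4, 0.9, 0.9]
opening: 0.0869
```

```bash
python3 - <<'E'
from h import *
print(proj("side",[.5265,-.158,.084]),"seen",230+326/4.5,80+487/4.5, pt("side",302.4,188.2,.084))
im=snap("side");out(im,"s2.png",(250,110,350,210),6)
o=ctrl.get_obs();print(o["tool_pos"],o["orientation"],o["force"])
E
```

```text
[301.9272233  184.01368805] seen 302.44444444444446 188.22222222222223 [ 0.51907342 -0.14228896  0.084     ]
[ 0.52530376 -0.15798295  0.16529291] [-1.79973104e+02  4.91933546e-02 -1.45004967e+02] [-0.16253589  0.16673503  0.46011569]
```

View pics/s2.png

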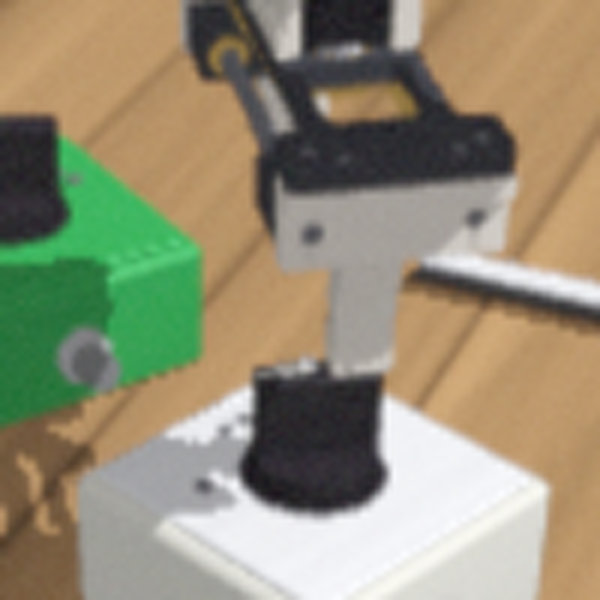

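jog_arm([
  {"offset":[0,-1,20],"roll":0,"hand":87},
  {"offset":[0,-1,40],"roll":0,"hand":87},
  {"offset":[0,-1,55],"roll":0,"hand":87},
  {"offset":[0,-1,65],"roll":0,"hand":87},
  {"offset":[0,-1,65],"roll":0,"hand":87},
  {"offset":[0,-1,65],"roll":0,"hand":87},
  {"offset":[0,-1,65],"roll":0,"hand":87},
])

```text
clock: 3.37
tool_pos: [0.5265, -0.1589, 0.1007]
orientation: [-179.9, 0.1, -145.0]
force: [-0.9, 0.3, 0.8]
opening: 0.0868
```

jog_arm([
  {"offset":[0,0,0],"roll":0,"hand":40},
  {"offset":[0,0,0],"roll":0,"hand":25},
  {"offset":[0,0,0],"roll":0,"hand":10},
  {"offset":[0,0,0],"roll":0,"hand":5},
  {"offset":[0,0,0],"roll":0,"hand":5},
  {"offset":[0,0,0],"roll":0,"hand":5},
  {"offset":[0,0,0],"roll":0,"hand":5},
  {"offset":[0,0,0],"roll":0,"hand":5},
])

```text
clock: 4.03
tool_pos: [0.5257, -0.159, 0.0997]
orientation: [180.0, -0.0, -145.0]
force: [0.0, 0.3, -0.2]
opening: 0.0393
```

```bash
python3 - <<'E'
from h import *
o=ctrl.get_obs();print(o["clock"],o["tool_pos"],o["orientation"],o["force"],o["moment"],o["opening"])
E
```

```text
4.0333 [ 0.52569493 -0.15895748  0.09968627] [ 1.79999122e+02 -3.03683027e-03 -1.45002881e+02] [ 0.01087709  0.33860678 -0.21989762] [ 0.07477016 -0.11021462  0.06279115] 0.03928749446781601
```

Fingers still closing.

jog_arm([
  {"offset":[0,0,0],"roll":0,"hand":5},
  {"offset":[0,0,0],"roll":0,"hand":5},
  {"offset":[0,0,0],"roll":0,"hand":5},
  {"offset":[0,0,0],"roll":0,"hand":5},
  {"offset":[0,0,0],"roll":0,"hand":5},
  {"offset":[0,0,0],"roll":0,"hand":5},
  {"offset":[0,0,0],"roll":0,"hand":5},
  {"offset":[0,0,0],"roll":0,"hand":5},
])

```text
clock: 4.7
tool_pos: [0.5269, -0.1601, 0.0999]
orientation: [-179.9, 0.0, -145.0]
force: [3.7, -8.0, -4.9]
opening: 0.0158
```

```bash
python3 - <<'E'
from h import *
o=ctrl.get_obs();print(o["clock"],o["tool_pos"],o["orientation"],o["force"],o["moment"],o["opening"])
E
```

```text
4.7 [ 0.52693088 -0.16006026  0.09990316] [-1.79862894e+02  4.14542165e-02 -1.44985364e+02] [ 3.74879044 -7.98125973 -4.8910499 ] [-2.91028147 -1.76031494 -0.01614693] 0.015789055966930633
```

jog_arm([
  {"offset":[0,-1,0],"roll":0,"hand":5},
  {"offset":[0,-1,2],"roll":0,"hand":5},
  {"offset":[0,-1,4],"roll":0,"hand":5},
  {"offset":[0,-1,6],"roll":0,"hand":5},
  {"offset":[0,-1,8],"roll":0,"hand":5},
  {"offset":[0,-1,10],"roll":0,"hand":5},
  {"offset":[0,-1,10],"roll":0,"hand":5},
  {"offset":[0,-1,10],"roll":0,"hand":5},
  {"offset":[0,-1,10],"roll":0,"hand":5},
  {"offset":[0,-1,10],"roll":0,"hand":5},
])

```text
clock: 5.53
tool_pos: [0.5271, -0.1602, 0.0907]
orientation: [-179.9, 0.1, -145.0]
force: [-0.2, -2.8, 8.6]
opening: 0.0155
```

```bash
python3 - <<'E'
from h import *
o=ctrl.get_obs();print(o["clock"],o["tool_pos"],o["orientation"],o["force"],o["moment"],o["opening"])
E
```

```text
5.5333 [ 0.52706498 -0.16020825  0.09073729] [-1.79900882e+02  5.00906969e-02 -1.44966984e+02] [-0.17788106 -2.77063888  8.61937079] [-1.13968367  0.05765728 -0.03023965] 0.015478993776567161
```

jog_arm([
  {"offset":[0,0,1],"roll":0,"hand":5},
  {"offset":[0,0,1],"roll":0.06,"hand":5},
  {"offset":[0,0,1],"roll":0.14,"hand":5},
  {"offset":[0,0,1],"roll":0.22,"hand":5},
  {"offset":[0,0,1],"roll":0.3,"hand":5},
  {"offset":[0,0,1],"roll":0.38,"hand":5},
  {"offset":[0,0,1],"roll":0.46,"hand":5},
  {"offset":[0,0,1],"roll":0.54,"hand":5},
  {"offset":[0,0,1],"roll":0.62,"hand":5},
  {"offset":[0,0,1],"roll":0.7,"hand":5},
  {"offset":[0,0,1],"roll":0.78,"hand":5},
  {"offset":[0,0,1],"roll":0.86,"hand":5},
  {"offset":[0,0,1],"roll":0.94,"hand":5},
  {"offset":[0,0,1],"roll":1.0,"hand":5},
  {"offset":[0,0,1],"roll":1.03,"hand":5},
  {"offset":[0,0,1],"roll":1.03,"hand":5},
  {"offset":[0,0,1],"roll":1.03,"hand":5},
  {"offset":[0,0,1],"roll":1.03,"hand":5},
])

```text
clock: 7.03
tool_pos: [0.5271, -0.1601, 0.0898]
orientation: [180.0, 0.1, 156.0]
force: [-0.2, -2.8, 9.5]
opening: 0.0159
```

```bash
python3 - <<'E'
from h import *
im=snap("side");out(im,"s3.png",(250,110,350,210),6)
o=ctrl.get_obs();print(o["clock"],o["tool_pos"],o["orientation"],o["force"],o["moment"],o["opening"])
E
```

```text
7.0833 [ 0.5271189  -0.16010231  0.08979648] [1.79997705e+02 1.16084546e-01 1.56019394e+02] [-0.5379322  -2.51413529  9.07086208] [-0.92887846  0.05526097 -0.04011873] 0.01588472118721097
```

View pics/s3.png

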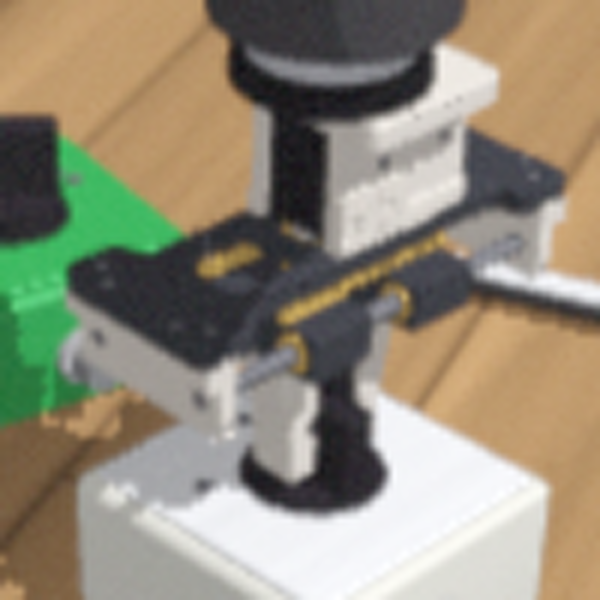

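The jaws hold the turned bar at about (315,430), just above the skirt. Pointer direction is now 156−180 = −24°, which matches the two-dot mark at about −23.5°. I ease up with the spring, then open.

jog_arm([
  {"offset":[0,0,-2],"roll":0,"hand":5},
  {"offset":[0,0,-4],"roll":0,"hand":5},
  {"offset":[0,0,-6],"roll":0,"hand":5},
  {"offset":[0,0,-8],"roll":0,"hand":5},
  {"offset":[0,0,-9],"roll":0,"hand":5},
  {"offset":[0,0,-9],"roll":0,"hand":5},
  {"offset":[0,0,-9],"roll":0,"hand":25},
  {"offset":[0,0,-10],"roll":0,"hand":50},
  {"offset":[0,0,-11],"roll":0,"hand":60},
  {"offset":[0,0,-11],"roll":0,"hand":60},
  {"offset":[0,0,-11],"roll":0,"hand":60},
  {"offset":[0,0,-11],"roll":0,"hand":60},
  {"offset":[0,0,-11],"roll":0,"hand":60},
  {"offset":[0,0,-11],"roll":0,"hand":60},
])

```text
clock: 8.25
tool_pos: [0.5262, -0.1597, 0.0996]
orientation: [-180.0, -0.0, 156.0]
force: [0.7, -0.8, -0.4]
opening: 0.0586
```

jog_arm([
  {"offset":[0,0,-15],"roll":0,"hand":60},
  {"offset":[0,0,-40],"roll":0,"hand":60},
  {"offset":[0,0,-70],"roll":0,"hand":60},
  {"offset":[0,0,-100],"roll":0,"hand":60},
  {"offset":[0,0,-120],"roll":0,"hand":60},
  {"offset":[0,0,-120],"roll":0,"hand":60},
  {"offset":[0,0,-120],"roll":0,"hand":60},
  {"offset":[0,0,-120],"roll":0,"hand":60},
])

```text
clock: 8.92
tool_pos: [0.5258, -0.1596, 0.2191]
orientation: [180.0, -0.0, 156.0]
force: [-0.3, 0.1, -0.8]
opening: 0.0599
```

```bash
python3 - <<'E'
from h import *
a=snap("side")[160:230,260:345];b=snap("top")[130:240,280:390]
f=lambda m:cv2.resize(m,(400,400*m.shape[0]//m.shape[1]),interpolation=3)
a,b=f(a),f(b);a=cv2.copyMakeBorder(a,0,400-len(a),0,0,cv2.BORDER_CONSTANT)
cv2.imwrite("pics/e1.png",np.hstack([a,b]))
o=ctrl.get_obs();print(o["clock"],o["tool_pos"],o["force"],o["opening"])
E
```

```text
9.0167 [ 0.52560934 -0.15970922  0.21849345] [ 0.13456404 -0.95862817  0.43128118] 0.0596165901524638
```

View pics/e1.png

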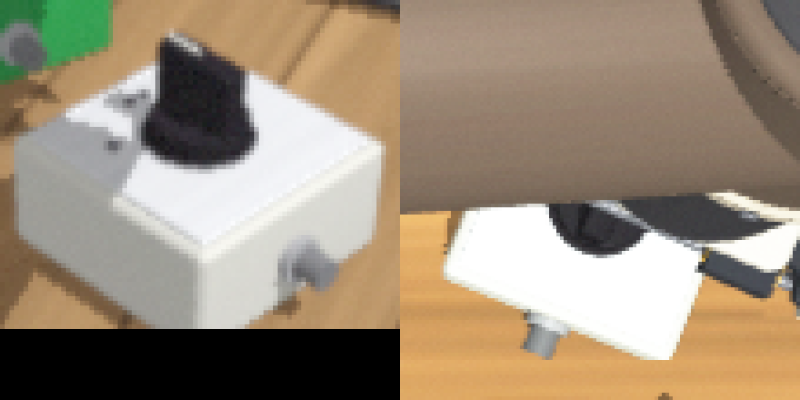

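The side crop shows the bar turned, its white line at the far end at (185,42), and the gripper clear. I check its height numerically against "up" and "6 mm down".

```bash
python3 - <<'E'
from h import *
t=np.radians(-24);x=np.array([np.cos(t),np.sin(t)]);y=np.array([-x[1],x[0]]);c=np.array([.5268,-.159])
for z in(.12,.114,.111):
    print(z,[((proj("side",[*(c+a*x+b*y),z])-[260,160])*400/85).round() .tolist() for a in(.026,-.026)for b in(.008,-.008)])
print("box top corners",[((proj("side",[*(c+R*np.array([np.cos(k),np.sin(k)])),.07])-[260,160])*400/85).round().tolist() for R in[.099] for k in np.radians(-23.5+45+90*np.arange(4))])
E
```

```text
0.12 [[153.0, 38.0], [176.0, 26.0], [225.0, 80.0], [248.0, 68.0]]
0.114 [[153.0, 48.0], [175.0, 36.0], [225.0, 91.0], [248.0, 78.0]]
0.111 [[152.0, 53.0], [175.0, 41.0], [225.0, 96.0], [247.0, 83.0]]
box top corners [[6.0, 129.0], [196.0, 255.0], [388.0, 139.0], [197.0, 31.0]]
```

```bash
python3 - <<'E'
from h import *
for f,yaw in(("s0",35),("raw_side",-24)):
    im=cv2.imread(f"pics/{f}.png");g=im.max(2)
    t=np.radians(yaw);x=np.array([np.cos(t),np.sin(t)]);y=np.array([-x[1],x[0]]);c=np.array([.5268,-.159])
    print(f)
    for z in(.12,.114):
        m=np.zeros(g.shape,np.uint8)
        P=np.array([proj("side",[*(c+a*x+b*y),z]) for a,b in((.026,.008),(.026,-.008),(-.026,-.008),(-.026,.008))])
        cv2.fillPoly(m,[np.round(P*16).astype(int)],1,shift=4)
        print(z,{u:int(np.flatnonzero(m[:,u])[0]) for u in range(292,314,2) if m[:,u].any()})
    print("seen",{u:[int(v) for v in g[164:180,u]] for u in range(296,314,4)})
E
```

```text
s0
0.12 {292: 171, 294: 171, 296: 170, 298: 170, 300: 170, 302: 169, 304: 169, 306: 169, 308: 169, 310: 168, 312: 168}
0.114 {292: 173, 294: 173, 296: 172, 298: 172, 300: 172, 302: 171, 304: 171, 306: 171, 308: 171, 310: 170, 312: 170}
seen {296: [191, 192, 189, 189, 184, 177, 157, 154, 138, 74, 60, 42, 37, 39, 40, 44], 300: [182, 181, 182, 182, 178, 173, 183, 182, 107, 64, 52, 46, 38, 41, 44, 45], 304: [179, 181, 180, 185, 183, 169, 100, 54, 58, 64, 45, 41, 42, 41, 40, 43], 308: [187, 189, 187, 189, 180, 148, 70, 49, 57, 57, 47, 40, 45, 41, 41, 45], 312: [184, 183, 184, 184, 177, 148, 91, 68, 68, 52, 48, 43, 49, 60, 68, 60]}
raw_side
0.12 {294: 168, 296: 167, 298: 167, 300: 168, 302: 169, 304: 170, 306: 171, 308: 172, 310: 173, 312: 174}
0.114 {292: 170, 294: 169, 296: 168, 298: 169, 300: 170, 302: 171, 304: 172, 306: 173, 308: 174, 310: 175, 312: 176}
seen {296: [192, 196, 201, 199, 136, 67, 42, 36, 38, 33, 37, 30, 31, 35, 32, 30], 300: [184, 183, 183, 170, 137, 169, 171, 86, 46, 42, 33, 38, 33, 36, 28, 34], 304: [182, 183, 185, 186, 185, 175, 131, 73, 53, 51, 49, 42, 34, 34, 34, 32], 308: [192, 192, 190, 191, 192, 191, 188, 181, 148, 76, 56, 54, 55, 54, 40, 41], 312: [187, 186, 186, 186, 186, 188, 191, 189, 191, 189, 179, 155, 167, 184, 186, 194]}
```

The bar's top edge lies within a pixel of "up" and about 2 px above "down", so it has locked up. Handing in.

```bash
python3 -c "
from h import *
print(order.close_job())"
```

```text
the job is handed in; nothing more can be done
None
```

I gripped the white head's bar handle, pushed it in about 9–10 mm, and turned it about 59° clockwise. I then let it rise with its spring, opened the gripper and lifted clear. The job was handed in at about 9 s of the 32 s allowed.

**Last checks:**
- **Angle:** when released, the tool was at 156°, which puts the pointer at about −24°. The two-dot mark measured −23 to −24°, so the selector should be at about 1.03–1.06 rad. The last side image also fits a pointer at −24°.
- **Height:** the bar's top edge fits the sprung-up position to within about 1 pixel, and lies about 2 pixels above where it would be if still down.
- **Gripper:** it is about 120 mm above the released position, with force readings back near zero.
- **Round dial:** I never went near it, but I did not photograph it again at the end.

**What disagreed:**
- The first reach stopped about 25 mm short and was corrected.
- The bar sat about 1 mm off the centre of the jaws, which gave roughly 9 N sideways when they closed; I relieved that by shifting 1 mm before pushing in.
- The spring force while pushed in read 8.6–9.5 N. That suggests a depth of about 7–9 mm, so the pads may have slipped 1–2 mm.
- The final top view was mostly hidden by the arm, so the angle and height rest on the side camera and the tool's reported position.

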